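# Load the two thread stands for the next stitching job

### The job

Load the two thread stands on the green cutting mat: on the stand with the round dark-wood base, slide the white spool down the post first and stack the red spool on top of it; on the stand with the square white base, the black spool goes first and the yellow spool on top of it. Leave the blue spool standing where it is. At the end every spool sits flat, fully down, and let go.

Things in the scene. Friction and masses are not known exactly. Their poses are not given: they have to be found in the camera images.
- spool_white: white thread spool, to be stacked: upright ring, 56 mm outer diameter, 40 mm tall, 30 mm hole right through; about 70 g (50 to 90). Origin: centre of its underside; z up along the hole. Starts standing on the flat 3 mm thick mat, as do the stands. Small loose tools on the mat are at most 25 mm tall
- spool_red: red thread spool, to be stacked: upright ring, 56 mm outer diameter, 40 mm tall, 30 mm hole right through; about 70 g (50 to 90). Origin: centre of its underside; z up along the hole. Starts standing on the flat 3 mm thick mat, as do the stands. Small loose tools on the mat are at most 25 mm tall
- spool_black: black thread spool, to be stacked: upright ring, 56 mm outer diameter, 40 mm tall, 30 mm hole right through; about 70 g (50 to 90). Origin: centre of its underside; z up along the hole. Starts standing on the flat 3 mm thick mat, as do the stands. Small loose tools on the mat are at most 25 mm tall
- spool_yellow: yellow thread spool, to be stacked: upright ring, 56 mm outer diameter, 40 mm tall, 30 mm hole right through; about 70 g (50 to 90). Origin: centre of its underside; z up along the hole. Starts standing on the flat 3 mm thick mat, as do the stands. Small loose tools on the mat are at most 25 mm tall
- spool_blue: blue thread spool, bystander, to be left where it stands: upright ring, 56 mm outer diameter, 40 mm tall, 30 mm hole right through; about 70 g (50 to 90). Origin: centre of its underside; z up along the hole. Starts standing on the flat 3 mm thick mat, as do the stands. Small loose tools on the mat are at most 25 mm tall
- stand_round: fixed thread stand, round dark-wood base 86 mm in diameter, 12 mm thick, with an upright brass post in its middle, 12 mm in diameter, tapered tip, top 74 mm above the origin. Origin: centre of the base underside, z up along the post. A spool fully down the post has its underside 12 mm above this origin, a second one on it 52 mm; the post ends inside the second
- stand_square: fixed thread stand, square white plastic base, 80 by 80 mm, 12 mm thick, with an upright brass post in its middle, 12 mm in diameter, tapered tip, top 74 mm above the origin. Origin: centre of the base underside, z up along the post. A spool fully down the post has its underside 12 mm above this origin, a second one on it 52 mm; the post ends inside the second
Mind the look-alikes: they are no part of the job. Of the things that look like the spool_black, take the one that is farthest to the robot's left at the start. Of the things that look like the spool_red, the smaller one is meant.

How it is judged:
By the outcome, as a careful person would: the job done as asked, in the order asked, and still so for the second after the job is handed in, with the robot touching nothing.
It also fails if it takes over 96 s, if anything falls off the work surface, if the arm or the gripper's body presses on something with over 40 N, if the wrist force passes 120 N, or if a joint passes its speed limit or range.

### The arm

A 7-joint arm with a two-finger parallel gripper is mounted at the origin on the work surface. World frame = base frame: x ahead of the robot, y to its left, z up, the work surface at z = 0. Lengths are in mm, angles in rad, forces in N, time in s.
With the tool pointing down it reaches from about 350 to 775 mm from the base axis. Payload 3.1 kg.
Tool frame: the origin (TCP) lies on the front face of the gripper's body, between the roots of the fingers; the fingertips stand 73 mm ahead of it and the grasp point (between the pads) lies 54 mm ahead of it; z points along the fingers, y is the line along which they close (so a half turn about z gives the same grasp; the last joint's range is limited). The gripper opens to 85 mm and grips with 20 to 120 N. Pads are 22 mm wide; open, the fingers measure 114 mm over their backs; the gripper's body (76 mm by 85 mm) begins 54 mm behind the grasp point. The pads swing forward as they close: fully open they stand 13 mm farther back than shut.
Start: joints at [1.188, 0.311, 0.014, 1.512, -0.004, 1.319, -0.027], TCP at [183.867, -518.371, 303.904] pointing down, gripper open.
Joint ranges: [-2.7, 2.7], [-0.3, 1.91], [-1.27, 1.3], [0.12, 2.57], [-1.44, 4.58], [0.2, 2.03], [-3.05, 3.05]. Speed limits (rad/s): [2.79, 2.79, 3.14, 3.14, 3.14, 3.14, 3.14].

### API

Orientations are given as a rotation vector (axis times angle).
In Python, from cell import monitor, read_camera, camera_model, finish_job gives the robot as it stands.
- The arm moves only by the shell command python3 -m inch 'ROWS'. ROWS is JSON, a list of rows, each a list of 7 numbers: the shift along the tool's x, y, z in m, then the turn, a rotation vector about the tool's x, y, z in rad, then the closure, from 0 (fully open) to 1 (shut). A call has 1 to 12 rows; each row is the pose to reach, as a shift and turn from the pose commanded when the call began, along the tool's axes at that moment; what a row does not reach only later rows make up. A row lasts 1/10 s, in which the tool goes at most 50 mm and 8.59 degrees, less where a joint would pass 70% of its speed; a pose out of reach is approached as far as the arm can. A call with a gripper value outside its range is refused whole. The fingers move at their own pace and stop on an object; the grip force is fixed at half the most. Time passes only in rows, so rows that repeat a pose let the fingers close. It gives the time, the measured TCP pose, the force, the opening and the grip force at its end, in the units of the state.
- monitor.read_state(): the state, without advancing time (a new reading comes with each control period).
- read_camera(name): name is "scene" or "top"; returns the picture (384x512x3 uint8, blue, green, red); there is no depth.
- camera_model(name): a dict with "camera_matrix" (3x3 intrinsics, pixels), "k1" (the pictures are not rectified: a ray, as slopes to the right and down, at radius r is drawn at 1 + k1 r^2 times it, then the intrinsics apply), "rvec" (rotation vector, rad) and "tvec" (3), from world to camera coordinates, as OpenCV has them. Camera axes: x right, y down, z forward; pixel columns grow to the right and rows downward; lengths in mm; the calibration is good to about 2 mm. A picture is of the moment at which its call begins. camera_model takes no time and is no camera call.
- finish_job(): hands the job in; it is judged then, once.
The state is a dict: "clock": time; "joint_positions": joint angles; "qvel": joint speeds; "joint_efforts": joint torques, N m; "eef_pos": TCP position; "ee_rot": TCP orientation; "force": force on the tool from outside, world axes, zero at the start; "torque": the same for the moment, N m; "finger_gap": finger opening in mm; "grasp_force": force on a finger pad.
Only numpy, scipy, OpenCV 4.12 (cv2) and the standard library are available. Lean on these libraries where they do the work, as an engineer would, in place of code of your own. Each camera call takes 0.05 s, during which the arm holds its last target. There are 200 camera calls.

## Working session

There is one attempt and no reset: what is moved stays moved. The work goes in short steps, Python scripts to look and compute and a shell command to move; the robot and the scene stay as the last step left them, time stands still between calls to the robot, and variables do not carry over. Pictures are saved under pics/ and viewed, at most 14 in all, crops included, and the job is handed in when it is done.

```bash
ls; mkdir -p pics
python3 - <<'E'
from cell import monitor, read_camera, camera_model
import cv2
for n in ("scene","top"):
    im=read_camera(n); cv2.imwrite(f"pics/{n}0.png",im); print(n,camera_model(n))
s=monitor.read_state(); print({k:s[k] for k in("clock","eef_pos","ee_rot","finger_gap","force")})
E
```

```text
pics
scene {'camera_matrix': array([[378.65326343,   0.        , 258.84733785],
       [  0.        , 378.65326343, 182.5285029 ],
       [  0.        ,   0.        ,   1.        ]]), 'k1': 0.04076466132058728, 'rvec': array([ 2.08011976,  1.19113443, -0.5303026 ]), 'tvec': array([-160.35057287, -230.99084689, 1255.49457903])}
top {'camera_matrix': array([[425.26305496,   0.        , 262.48688141],
       [  0.        , 425.26305496, 193.1245632 ],
       [  0.        ,   0.        ,   1.        ]]), 'k1': -0.13666513303835007, 'rvec': array([ 2.15050591, -2.15105237,  0.15769797]), 'tvec': array([-61.01968591, 426.57953384, 969.74423632])}
{'clock': 0.1, 'eef_pos': array([ 183.69491776, -517.88299956,  302.93131139]), 'ee_rot': array([-3.09400731e+00, -5.32584915e-01,  6.89856198e-04]), 'finger_gap': 85.63387219369733, 'force': array([-0.0515641 ,  0.57937508,  0.70127552])}
```

View pics/scene0.png

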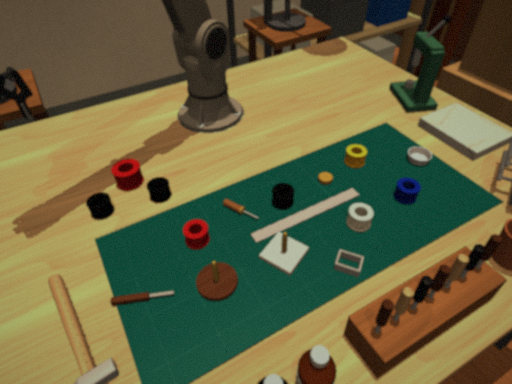

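View pics/top0.png

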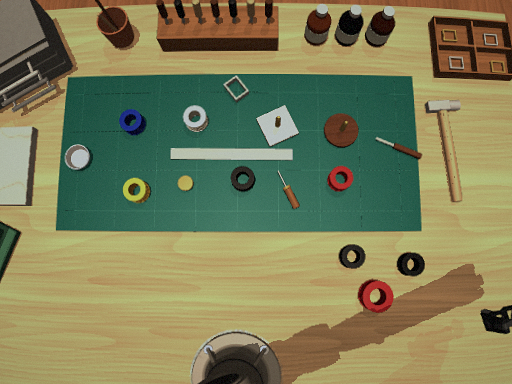

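Pixels (top view):
- **Black look-alikes:** (243,178), (352,256) and (411,264). Robot's left is image left (+y), so (243,178), the one on the mat, is meant.
- **Red look-alikes:** (341,178) and (376,296). The smaller one is (341,178).
- **Other targets:** white (195,118), yellow (136,190), blue (132,122). The white dish at (77,157) has no through hole, so it isn't the spool.
- **Stands:** round, post tip about (344,126); square, post tip about (278,120).

Next I fit the cylinder silhouettes in both views.

```bash
cat > h.py <<'E'
import cv2, numpy as np
from cell import camera_model
from scipy.optimize import least_squares
CM={n:camera_model(n) for n in("scene","top")}
def proj(n,P):
    m=CM[n]; R=cv2.Rodrigues(m["rvec"])[0]; c=np.atleast_2d(P)@R.T+m["tvec"]
    s=c[:,:2]/c[:,2:]; s=s*(1+m["k1"]*(s**2).sum(1,keepdims=True)); K=m["camera_matrix"]
    return s*[K[0,0],K[1,1]]+K[:2,2]
def tri(px):  # {cam:(u,v)} -> point, residual
    f=lambda p:np.concatenate([proj(n,p)[0]-px[n] for n in px])
    r=least_squares(f,[550,0,40]); return r.x,np.abs(r.fun).max()
HSV={"red":[((0,120,50),(8,255,255)),((172,120,50),(180,255,255))],"yellow":[((20,120,60),(35,255,255))],
 "blue":[((108,120,30),(130,255,255))],"black":[((0,0,0),(180,255,38))],"white":[((0,0,95),(180,70,255))]}
def mask(im,col,seed,w=24):
    h=cv2.cvtColor(im,cv2.COLOR_BGR2HSV); m=sum(cv2.inRange(h,*r) for r in HSV[col])
    z=np.zeros_like(m); u,v=seed; z[v-w:v+w,u-w:u+w]=m[v-w:v+w,u-w:u+w]
    n,l,s,c=cv2.connectedComponentsWithStats(z)
    k=1+np.argmax(s[1:,4]); pts=np.argwhere(l==k)[:,::-1]
    return cv2.convexHull(pts.astype(np.int32))[:,0]
A=np.linspace(0,2*np.pi,48,endpoint=False)
def sil(n,p,r=28,hh=40):
    c=np.c_[r*np.cos(A),r*np.sin(A),0*A]
    return cv2.convexHull(np.vstack([proj(n,c+p),proj(n,c+p+[0,0,hh])]).astype(np.float32))[:,0]
D=np.c_[np.cos(A),np.sin(A)]
def fit(hulls,p0,free_z=True):
    # match the hulls' support functions (robust), half-pixel edges
    def f(q):
        p=np.r_[q,3][:3] if not free_z else q
        return np.concatenate([(sil(n,p)@D.T).max(0)-((h@D.T).max(0)+.3) for n,h in hulls.items()])
    r=least_squares(f,p0 if free_z else p0[:2],loss="soft_l1"); return r.x,np.sqrt(np.mean(r.fun**2))
SEED={"white":((195,118),(360,216)),"red":((341,178),(196,233)),"black":((243,178),(283,195)),"yellow":((136,190),(356,155)),"blue":((132,122),(407,190))}
E
python3 - <<'E'
from h import *
T=cv2.imread("pics/top0.png");S=cv2.imread("pics/scene0.png")
Tb=cv2.resize(T,None,fx=4,fy=4,interpolation=cv2.INTER_CUBIC);Sb=cv2.resize(S,None,fx=4,fy=4,interpolation=cv2.INTER_CUBIC)
for c,(t,s) in SEED.items():
    h={"top":mask(T,c,t),"scene":mask(S,c,s)}
    p0=np.r_[tri({"top":t,"scene":s})[0][:2],5]
    p,e=fit(h,p0); print(c,p.round(1),round(e,2),"rad",np.hypot(*p[:2]).round())
    for n,B in(("top",Tb),("scene",Sb)): cv2.polylines(B,[(h[n]*4+2).astype(int)],True,(255,0,255),1);cv2.polylines(B,[(sil(n,p)*4+2).astype(int)],True,(0,255,255),1)
cr=lambda B,u,v,w,h:B[4*v:4*v+h,4*u:4*u+w]
a=np.hstack([cr(Tb,255,95,440,300),cr(Sb,190,215,360,300)]); b=np.hstack([cr(Tb,325,160,400,300),cr(Sb,260,180,400,300)])
b=np.hstack([cv2.resize(Tb[4*155:4*315,4*230:4*430],(400,300)),cr(Sb,240,180,400,300)])
cv2.imwrite("pics/crop1.png",np.vstack([a,b]))
E
```

```text
white [612.1 104.2   5. ] 2.85 rad 621.0
red [ 464.5 -246.1    5. ] 0.53 rad 526.0
black [462.3 -14.1   5. ] 3.83 rad 463.0
yellow [435.7 243.    5. ] 1.16 rad 499.0
blue [604.8 259.1   5. ] 0.78 rad 658.0
```

View pics/crop1.png

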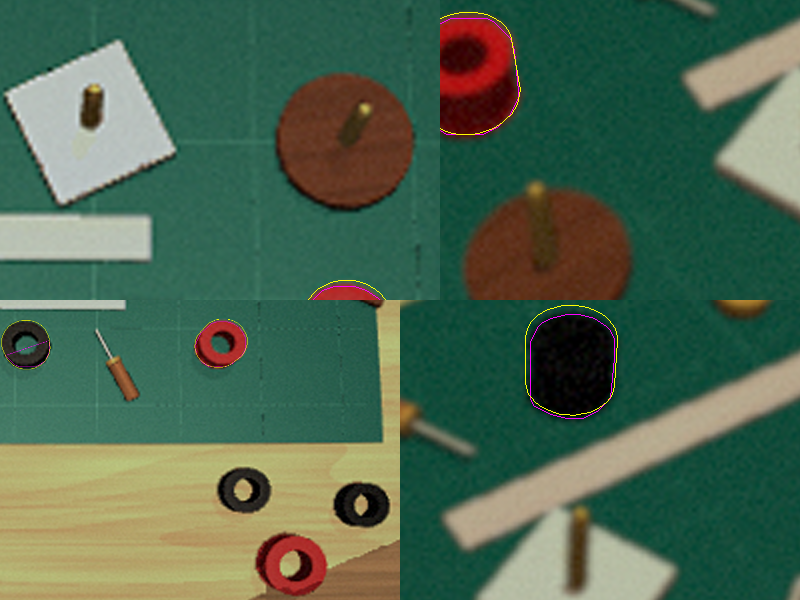

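The crop confirms the identities. Black at top (243,178) is the leftmost of three, and red at (341,178) is clearly smaller than (376,296). The post tips are visible in both views. The fit didn't move because the float32 cast broke the finite differences, and the black threshold was too tight, so I'm fixing both.

```bash
python3 - <<'E'
s=open("h.py").read()
s=s.replace("return cv2.convexHull(np.vstack([proj(n,c+p),proj(n,c+p+[0,0,hh])]).astype(np.float32))[:,0]","return np.vstack([proj(n,c+p),proj(n,c+p+[0,0,hh])])").replace("(180,255,38)","(180,255,48)")
open("h.py","w").write(s)
E
python3 - <<'E'
from h import *
T=cv2.imread("pics/top0.png");S=cv2.imread("pics/scene0.png")
for c,(t,s) in SEED.items():
    h={"top":mask(T,c,t),"scene":mask(S,c,s)}
    p0=np.r_[tri({"top":t,"scene":s})[0][:2],5]
    p,e=fit(h,p0); print(c,p.round(1),round(e,2),"top only",[np.round(q,1) for q in fit({"top":h["top"]},p0,False)],"scene only",[np.round(q,1) for q in fit({"scene":h["scene"]},p0,False)])
for n,t,s in(("round tip",(346,121.5),(214,261.3)),("round bot",(341.5,130.5),(215.5,281)),("sq tip",(278.5,117.5),(285,233)),("sq bot",(277.3,126.2),(284.2,252))):
    p,e=tri({"top":t,"scene":s}); print(n,p.round(1),e.round(2))
m=CM["top"];K=m["camera_matrix"];R=cv2.Rodrigues(m["rvec"])[0]
def onplane(px,z):
    return least_squares(lambda q:proj("top",[*q,z])[0]-px,[550,0]).x
c=[onplane(np.array(q)/4+[255,95]-.4,15) for q in((5,95),(122,40),(176,152),(62,204))]
print("sq corners",np.round(c).tolist(),np.mean(c,0),np.linalg.norm(c[0]-c[1]))
e=[onplane(np.array(q)/4+[255,95]-.4,15) for q in((277,142),(414,142),(346,73))]; print("round",np.mean(e[:2],0),np.linalg.norm(e[0]-e[1]),e[2])
E
```

```text
white [611.4 103.4   8.3] 2.61 top only [array([612.9, 103.6]), np.float64(0.2)] scene only [array([601.9, 116.8]), np.float64(3.0)]
red [ 463.4 -246.1    1.7] 0.24 top only [array([ 463.3, -245.7]), np.float64(0.3)] scene only [array([ 464.3, -246.6]), np.float64(0.2)]
black [462.2 -13.6  -0.8] 0.32 top only [array([461.6, -13.8]), np.float64(0.4)] scene only [array([465.2, -15.6]), np.float64(0.3)]
yellow [435.  242.7   1.3] 1.08 top only [array([435.4, 243.2]), np.float64(1.3)] scene only [array([436.2, 240.3]), np.float64(0.4)]
blue [605.7 260.7   1.3] 0.57 top only [array([605.2, 260. ]), np.float64(0.3)] scene only [array([606.3, 259.7]), np.float64(0.8)]
round tip [ 588.6 -254.7   74.9] 0.19
round bot [ 587.3 -257.8    5.1] 0.02
sq tip [598.6 -97.   72.2] 0.53
sq bot [598.3 -96.6   5.1] 0.57
sq corners [[614.0, -45.0], [650.0, -117.0], [578.0, -150.0], [545.0, -80.0]] [597.14147671 -97.96952681] 80.73545614981454
round [ 585.47285048 -254.64183655] 85.24715320860071 [ 629.91460883 -256.37845696]
```

Everything agrees: spool undersides are within 0–8 mm (3 expected; white's scene mask is poor, but its top view is good), post tips are at z≈73–75 (77 expected), and the base is 80.7 mm across. Now a helper that gives shifts, then move to white.

```bash
cat > d.py <<'E'
import sys,numpy as np
from scipy.spatial.transform import Rotation as R
from cell import monitor
s=monitor.read_state(); r=R.from_rotvec(s["ee_rot"])
print("tool shift m",(r.inv().apply(np.array(list(map(float,sys.argv[1:4])))-s["eef_pos"])/1e3).round(4),"tilt",np.round(r.as_matrix()[:,2],3),"t",round(s["clock"],1),"gap",s["finger_gap"].__round__(1),"q",np.round(s["joint_positions"],2))
E
python3 d.py 612 103.5 200
```

```text
tool shift m [ 0.6114 -0.4422  0.1038] tilt [-0.001  0.002 -1.   ] t 0.1 gap 85.6 q [ 1.19  0.31  0.01  1.51 -0.    1.32 -0.03]
```

```bash
python3 -m inch '[[0.01,-0.007,0,0,0,0,0],[0.03,-0.022,0,0,0,0,0],[0.06,-0.043,0,0,0,0,0],[0.09,-0.065,0,0,0,0,0],[0.12,-0.087,0,0,0,0,0],[0.15,-0.109,0,0,0,0,0],[0.18,-0.13,0,0,0,0,0],[0.21,-0.152,0,0,0,0,0],[0.24,-0.174,0,0,0,0,0],[0.27,-0.195,0,0,0,0,0],[0.29,-0.21,0,0,0,0,0],[0.30,-0.217,0,0,0,0,0]]'; python3 d.py 612 103.5 200
```

```text
clock: 1.3
eef_pos: [395.3, -209.9, 303.9]
ee_rot: [-3.093, -0.542, -0.001]
force: [-0.4, -1.0, 0.8]
finger_gap: 85.5
grasp_force: 0.0
tool shift m [ 0.3102 -0.221   0.1043] tilt [ 0.     0.001 -1.   ] t 1.3 gap 85.5 q [ 0.71  0.11 -0.28  1.76  0.03  1.27 -0.81]
```

```bash
python3 -m inch '[[0.015,-0.01,0,0,0,0,0],[0.05,-0.035,0.01,0,0,0,0],[0.085,-0.06,0.02,0,0,0,0],[0.12,-0.085,0.03,0,0,0,0],[0.155,-0.11,0.045,0,0,0,0],[0.19,-0.135,0.06,0,0,0,0],[0.22,-0.157,0.075,0,0,0,0],[0.25,-0.178,0.09,0,0,0,0],[0.28,-0.2,0.10,0,0,0,0],[0.295,-0.212,0.104,0,0,0,0],[0.305,-0.218,0.104,0,0,0,0],[0.308,-0.22,0.104,0,0,0,0]]'; python3 -m inch '[[0,0,0,0,0,0,0],[0,0,0,0,0,0,0]]' >/dev/null;  python3 d.py 612 103.5 80
```

```text
clock: 2.5
eef_pos: [611.1, 97.1, 199.6]
ee_rot: [3.096, 0.534, -0.001]
force: [-0.1, -0.1, 1.2]
finger_gap: 85.2
grasp_force: 0.0
tool shift m [ 0.0041 -0.008   0.1203] tilt [ 0.    -0.002 -1.   ] t 2.7 gap 85.2 q [ 0.1   0.56 -0.43  1.45  0.24  1.18 -1.59]
```

```bash
python3 -m inch '[[0.004,-0.008,0.01,0,0,0,0],[0.004,-0.008,0.035,0,0,0,0],[0.004,-0.008,0.06,0,0,0,0],[0.004,-0.008,0.085,0,0,0,0],[0.004,-0.008,0.105,0,0,0,0],[0.004,-0.008,0.117,0,0,0,0],[0.004,-0.008,0.12,0,0,0,0],[0.004,-0.008,0.12,0,0,0,0],[0.004,-0.008,0.12,0,0,0,0]]'
python3 d.py 612 103.5 80
python3 - <<'E'
from cell import read_camera
import cv2,numpy as np
T=read_camera("top");S=read_camera("scene")
cv2.imwrite("pics/g1.png",np.hstack([cv2.resize(T[70:170,145:245],(400,400),interpolation=2),cv2.resize(S[150:250,310:410],(400,400),interpolation=2)]))
E
```

```text
clock: 3.6
eef_pos: [612.7, 105.9, 81.1]
ee_rot: [-3.096, -0.533, -0.004]
force: [-0.9, 0.3, 0.8]
finger_gap: 85.2
grasp_force: 0.0
tool shift m [-0.0015  0.002   0.0011] tilt [ 0.002  0.001 -1.   ] t 3.6 gap 85.2 q [ 0.06  0.69 -0.39  1.55  0.3   0.95 -1.66]
```

View pics/g1.png

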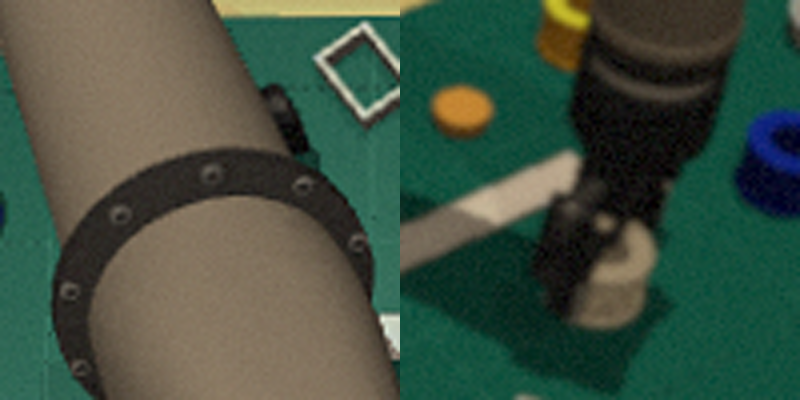

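The scene half shows the open fingers straddling the white spool, with one in front at about (570,240) in the crop. Closing and lifting.

```bash
python3 -m inch '[[0,0,0,0,0,0,0.3],[0,0,0,0,0,0,0.6],[0,0,0,0,0,0,1],[0,0,0,0,0,0,1],[0,0,0,0,0,0,1],[0,0,0,0,0,0,1],[0,0,0,0,0,0,1],[0,0,0,0,0,0,1]]'; python3 -m inch '[[0,0,-0.01,0,0,0,1],[0,0,-0.03,0,0,0,1],[0,0,-0.055,0,0,0,1],[0,0,-0.08,0,0,0,1],[0,0,-0.1,0,0,0,1],[0,0,-0.115,0,0,0,1],[0,0,-0.12,0,0,0,1],[0,0,-0.12,0,0,0,1]]'; python3 d.py 587 -256 200
```

```text
clock: 4.5
eef_pos: [612.8, 105.7, 81.1]
ee_rot: [3.096, 0.532, 0.004]
force: [-0.6, -0.3, 6.0]
finger_gap: 55.4
grasp_force: 63.7
clock: 5.3
eef_pos: [612.0, 105.8, 200.4]
ee_rot: [-3.096, -0.533, -0.001]
force: [-0.1, 0.7, -1.3]
finger_gap: 54.7
grasp_force: 63.5
tool shift m [-1.445e-01  3.326e-01  3.000e-04] tilt [ 0.001  0.    -1.   ] t 5.3 gap 54.7 q [ 0.08  0.56 -0.43  1.44  0.24  1.19 -1.61]
```

```bash
python3 -m inch '[[-0.005,0.012,0,0,0,0,1],[-0.015,0.035,0,0,0,0,1],[-0.03,0.069,0,0,0,0,1],[-0.045,0.104,0,0,0,0,1],[-0.06,0.138,0,0,0,0,1],[-0.075,0.173,0,0,0,0,1],[-0.09,0.207,0,0,0,0,1],[-0.105,0.242,0,0,0,0,1],[-0.12,0.276,0,0,0,0,1],[-0.132,0.304,0,0,0,0,1],[-0.14,0.322,0,0,0,0,1],[-0.1445,0.3326,0,0,0,0,1]]'; python3 -m inch '[[0,0,0,0,0,0,1],[0,0,0,0,0,0,1],[0,0,0,0,0,0,1]]'; python3 d.py 587 -256 94
```

```text
clock: 6.5
eef_pos: [584.6, -260.4, 198.1]
ee_rot: [3.097, 0.525, -0.006]
force: [-0.4, 0.2, -0.8]
finger_gap: 55.2
grasp_force: 63.5
clock: 6.8
eef_pos: [587.4, -253.6, 199.7]
ee_rot: [-3.093, -0.538, -0.0]
force: [0.3, -0.1, -1.3]
finger_gap: 55.1
grasp_force: 63.5
tool shift m [-0.0012  0.0023  0.1057] tilt [-0.     0.002 -1.   ] t 6.8 gap 55.1 q [ 0.61  0.59 -0.36  1.38  0.21  1.2  -1.  ]
```

```bash
python3 -m inch '[[-0.001,0.002,0.01,0,0,0,1],[-0.001,0.002,0.02,0,0,0,1],[-0.001,0.002,0.02,0,0,0,1]]';python3 d.py 587 -256 94;  python3 - <<'E'
from h import *
from cell import read_camera
T=read_camera("top");S=read_camera("scene"); cv2.imwrite("pics/s2.png",S)
for n,B,(u,v) in(("top",T,(290,70)),("scene",S,(165,190))): pass
cv2.imwrite("pics/g2.png",np.hstack([cv2.resize(T[70:170,290:390],(400,400),interpolation=2),cv2.resize(S[190:290,165:265],(400,400),interpolation=2)]))
p=np.array([587,-256,180-79.]);q=sil("scene",p);print("expected spool bbox scene",q.min(0),q.max(0))
try:
    for w in (20,25):
        h=mask(S,"white",tuple(q.mean(0).astype(int)),w);print("seen",h.min(0),h.max(0))
except Exception as e:print(e)
E
```

```text
clock: 7.1
eef_pos: [585.2, -257.6, 177.2]
ee_rot: [-3.093, -0.534, 0.007]
force: [-1.9, -0.2, -1.1]
finger_gap: 55.5
grasp_force: 63.5
tool shift m [ 0.0026 -0.0006  0.0832] tilt [-0.005  0.002 -1.   ] t 7.1 gap 55.5 q [ 0.61  0.61 -0.36  1.41  0.22  1.17 -1.  ]
expected spool bbox scene [193.94539795 228.19957743] [226.17635799 265.5272749 ]
seen [221 258] [222 260]
seen [221 258] [222 260]
```

View pics/g2.png

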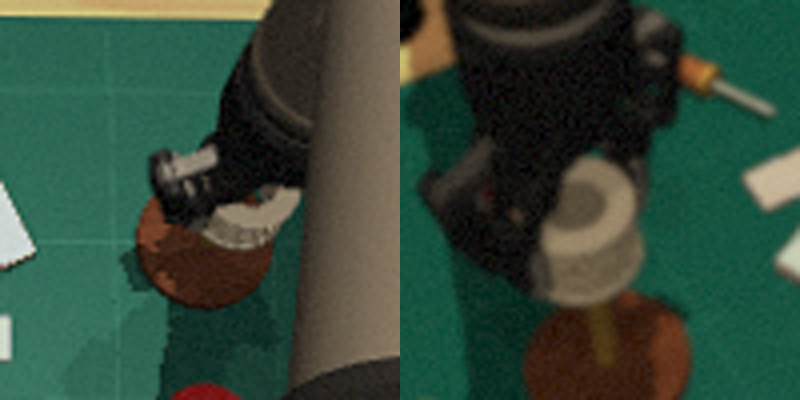

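The spool's scene edges match the prediction: right 226, top 229, bottom 266. The post is under the spool, so I'm lowering it.

```bash
python3 -m inch '[[0.001,0,0.008,0,0,0,1],[0.001,0,0.023,0,0,0,1],[0.001,0,0.038,0,0,0,1],[0.001,0,0.053,0,0,0,1],[0.001,0,0.066,0,0,0,1],[0.001,0,0.075,0,0,0,1],[0.001,0,0.079,0,0,0,1],[0.001,0,0.083,0,0,0,1],[0.001,0,0.083,0,0,0,1],[0.001,0,0.083,0,0,0,1]]'; python3 d.py 587 -256 93
```

```text
clock: 8.2
eef_pos: [588.0, -258.2, 97.5]
ee_rot: [3.095, 0.533, 0.002]
force: [0.2, 0.4, -0.6]
finger_gap: 55.3
grasp_force: 63.5
tool shift m [-0.0002 -0.0024  0.0045] tilt [ 0.001 -0.    -1.   ] t 8.2 gap 55.3 q [ 0.6   0.7  -0.34  1.48  0.25  1.01 -1.03]
```

```bash
python3 -m inch '[[0,-0.002,0.0015,0,0,0,1],[0,-0.002,0.003,0,0,0,1],[0,-0.002,0.004,0,0,0,1],[0,-0.002,0.005,0,0,0,1],[0,-0.002,0.005,0,0,0,1],[0,-0.002,0.005,0,0,0,1]]'; python3 d.py 587 -256 93
```

```text
clock: 8.8
eef_pos: [587.0, -256.0, 93.1]
ee_rot: [3.096, 0.533, 0.0]
force: [-2.0, -0.3, 4.5]
finger_gap: 55.3
grasp_force: 64.1
tool shift m [0.     0.     0.0001] tilt [ 0. -0. -1.] t 8.8 gap 55.3 q [ 0.6   0.7  -0.34  1.49  0.26  1.   -1.03]
```

Contact shows at z=93, as expected. Releasing and rising.

```bash
python3 -m inch '[[0,0,0,0,0,0,0.5],[0,0,0,0,0,0,0],[0,0,0,0,0,0,0],[0,0,0,0,0,0,0],[0,0,0,0,0,0,0],[0,0,-0.01,0,0,0,0],[0,0,-0.03,0,0,0,0],[0,0,-0.055,0,0,0,0],[0,0,-0.08,0,0,0,0],[0,0,-0.1,0,0,0,0],[0,0,-0.107,0,0,0,0],[0,0,-0.107,0,0,0,0]]'; python3 d.py 463.5 -246 200
```

```text
clock: 10.0
eef_pos: [587.6, -256.3, 200.6]
ee_rot: [3.094, 0.532, 0.004]
force: [-0.7, -1.4, -0.9]
finger_gap: 85.4
grasp_force: 0.0
tool shift m [-0.1136 -0.0512  0.0002] tilt [ 0.003 -0.001 -1.   ] t 10.0 gap 85.4 q [ 0.61  0.59 -0.36  1.38  0.21  1.2  -1.  ]
```

```bash
python3 -m inch '[[-0.01,-0.004,0,0,0,0,0],[-0.03,-0.013,0,0,0,0,0],[-0.055,-0.025,0,0,0,0,0],[-0.08,-0.036,0,0,0,0,0],[-0.1,-0.045,0,0,0,0,0],[-0.11,-0.05,0,0,0,0,0],[-0.1136,-0.0512,0,0,0,0,0],[-0.1136,-0.0512,0,0,0,0,0],[-0.1136,-0.0512,0,0,0,0,0]]' >/dev/null; python3 d.py 463.5 -246 80
python3 - <<'E'
from h import *
from cell import read_camera
T=read_camera("top");S=read_camera("scene"); cv2.imwrite("pics/s3.png",S)
p=np.array([587,-256,15.]);q=sil("scene",p);h=mask(S,"white",tuple(q.mean(0).astype(int)),26);print("exp",q.min(0),q.max(0),"seen",h.min(0),h.max(0))
cv2.imwrite("pics/g3.png",np.hstack([cv2.resize(T[70:170,290:390],(400,400),interpolation=2),cv2.resize(S[190:310,150:270],(400,400),interpolation=2)]))
E
```

```text
tool shift m [-5.000e-04  1.000e-04  1.189e-01] tilt [ 0.001  0.    -1.   ] t 10.9 gap 85.4 q [ 0.75  0.37 -0.39  1.73  0.16  1.07 -0.91]
exp [199.74018999 255.11211342] [229.32739968 290.10353289] seen [200 255] [229 281]
```

View pics/g3.png

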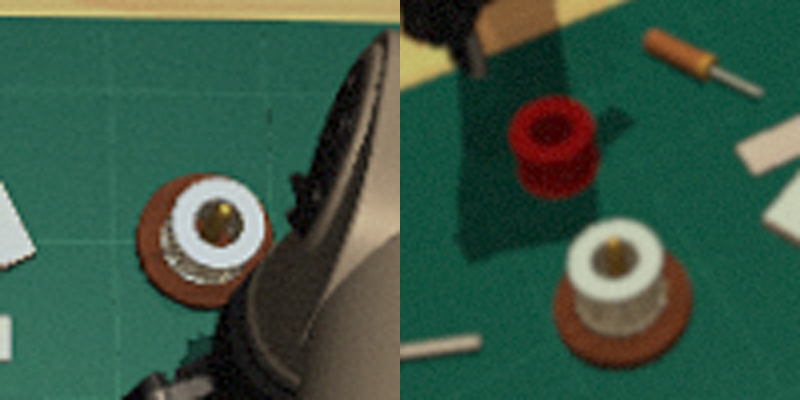

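The white spool is fully down on the round stand, with the post visible in its hole. Now red.

```bash
python3 -m inch '[[0,0,0.01,0,0,0,0],[0,0,0.035,0,0,0,0],[0,0,0.06,0,0,0,0],[0,0,0.085,0,0,0,0],[0,0,0.105,0,0,0,0],[0,0,0.116,0,0,0,0],[0,0,0.119,0,0,0,0],[0,0,0.119,0,0,0,0],[0,0,0.119,0,0,0,0]]'; python3 -m inch '[[0,0,0,0,0,0,0.3],[0,0,0,0,0,0,0.6],[0,0,0,0,0,0,1],[0,0,0,0,0,0,1],[0,0,0,0,0,0,1],[0,0,0,0,0,0,1],[0,0,0,0,0,0,1]]'; python3 -m inch '[[0,0,-0.01,0,0,0,1],[0,0,-0.03,0,0,0,1],[0,0,-0.055,0,0,0,1],[0,0,-0.08,0,0,0,1],[0,0,-0.105,0,0,0,1],[0,0,-0.125,0,0,0,1],[0,0,-0.13,0,0,0,1],[0,0,-0.13,0,0,0,1],[0,0,-0.13,0,0,0,1]]'; python3 d.py 587 -256 210
```

```text
clock: 11.9
eef_pos: [463.6, -246.2, 80.8]
ee_rot: [3.095, 0.533, 0.003]
force: [0.5, -0.1, 0.3]
finger_gap: 85.2
grasp_force: 0.0
clock: 12.6
eef_pos: [463.6, -246.3, 81.1]
ee_rot: [3.095, 0.533, 0.003]
force: [0.6, 0.3, 5.9]
finger_gap: 54.1
grasp_force: 63.6
clock: 13.5
eef_pos: [461.9, -245.6, 208.7]
ee_rot: [-3.095, -0.533, 0.003]
force: [-0.5, -0.2, -1.1]
finger_gap: 54.0
grasp_force: 63.1
tool shift m [ 0.1145  0.0516 -0.0016] tilt [-0.002  0.001 -1.   ] t 13.5 gap 54.0 q [ 0.76  0.36 -0.39  1.71  0.15  1.1  -0.91]
```

```bash
python3 -m inch '[[0.008,0.004,0,0,0,0,1],[0.025,0.011,0,0,0,0,1],[0.045,0.02,0,0,0,0,1],[0.065,0.029,0,0,0,0,1],[0.085,0.038,0,0,0,0,1],[0.1,0.045,0,0,0,0,1],[0.11,0.05,0,0,0,0,1],[0.114,0.0516,0,0,0,0,1],[0.114,0.0516,0,0,0,0,1],[0.114,0.0516,0,0,0,0,1],[0.114,0.0516,0,0,0,0,1]]'; python3 d.py 587 -256 150
python3 - <<'E'
from h import *
from cell import read_camera,monitor
S=read_camera("scene");z=monitor.read_state()["eef_pos"]
p=np.array([587,-256,z[2]-78.]);q=sil("scene",p);h=mask(S,"red",tuple(q.mean(0).astype(int)),26);print("exp",q.min(0),q.max(0),"seen",h.min(0),h.max(0))
E
```

```text
clock: 14.6
eef_pos: [586.7, -256.6, 209.7]
ee_rot: [-3.096, -0.532, 0.001]
force: [0.1, -0.4, -0.5]
finger_gap: 54.1
grasp_force: 63.1
tool shift m [ 0.0005 -0.0004  0.0597] tilt [-0.001 -0.    -1.   ] t 14.6 gap 54.1 q [ 0.62  0.59 -0.37  1.37  0.21  1.23 -1.  ]
exp [191.60947074 217.42777666] [224.91389145 255.6803587 ] seen [199 219] [224 256]
```

```bash
python3 -m inch '[[0,0,0.01,0,0,0,1],[0,0,0.025,0,0,0,1],[0,0,0.04,0,0,0,1],[0,0,0.055,0,0,0,1],[0,0,0.064,0,0,0,1],[0,0,0.07,0,0,0,1],[0,0,0.072,0,0,0,1],[0,0,0.072,0,0,0,1],[0,0,0.072,0,0,0,1]]'; python3 -m inch '[[0,0,0.001,0,0,0,1],[0,0,0.002,0,0,0,1],[0,0,0.003,0,0,0,1],[0,0,0.004,0,0,0,1],[0,0,0.0045,0,0,0,1],[0,0,0.0045,0,0,0,1]]'; python3 d.py 587 -256 133
```

```text
clock: 15.55
eef_pos: [587.9, -256.5, 138.6]
ee_rot: [3.095, 0.533, 0.002]
force: [-0.1, 0.3, -0.2]
finger_gap: 53.8
grasp_force: 63.1
clock: 16.15
eef_pos: [587.4, -256.4, 133.3]
ee_rot: [-3.096, -0.533, 0.0]
force: [-0.2, 1.1, -1.0]
finger_gap: 53.9
grasp_force: 63.3
tool shift m [-0.0003 -0.0005  0.0003] tilt [-0.  0. -1.] t 16.1 gap 53.9 q [ 0.61  0.66 -0.35  1.45  0.24  1.08 -1.02]
```

```bash
python3 -m inch '[[0,0,0.0005,0,0,0,1],[0,0,0.001,0,0,0,1],[0,0,0.001,0,0,0,1]]'; python3 -m inch '[[0,0,0,0,0,0,0.5],[0,0,0,0,0,0,0],[0,0,0,0,0,0,0],[0,0,0,0,0,0,0],[0,0,0,0,0,0,0],[0,0,-0.01,0,0,0,0],[0,0,-0.03,0,0,0,0],[0,0,-0.055,0,0,0,0],[0,0,-0.068,0,0,0,0],[0,0,-0.072,0,0,0,0],[0,0,-0.072,0,0,0,0]]'; python3 d.py 462 -14 204
```

```text
clock: 16.45
eef_pos: [587.5, -256.4, 133.2]
ee_rot: [3.096, 0.533, 0.0]
force: [-2.0, 0.9, 4.7]
finger_gap: 54.0
grasp_force: 63.5
clock: 17.55
eef_pos: [587.6, -256.4, 204.9]
ee_rot: [3.095, 0.533, 0.001]
force: [0.4, -0.2, 0.4]
finger_gap: 85.2
grasp_force: 0.0
tool shift m [-0.0373 -0.2705  0.0007] tilt [ 0.001 -0.    -1.   ] t 17.6 gap 85.2 q [ 0.62  0.59 -0.37  1.37  0.22  1.22 -1.  ]
```

```bash
python3 -m inch '[[-0.002,-0.01,0,0,0,0,0],[-0.005,-0.035,0,0,0,0,0],[-0.01,-0.07,0,0,0,0,0],[-0.014,-0.105,0,0,0,0,0],[-0.019,-0.14,0,0,0,0,0],[-0.024,-0.175,0,0,0,0,0],[-0.029,-0.21,0,0,0,0,0],[-0.033,-0.24,0,0,0,0,0],[-0.036,-0.26,0,0,0,0,0],[-0.0373,-0.2705,0,0,0,0,0],[-0.0373,-0.2705,0,0,0,0,0],[-0.0373,-0.2705,0,0,0,0,0]]'>/dev/null; python3 -m inch '[[0,0,0,0,0,0,0],[0,0,0,0,0,0,0]]'; python3 d.py 462 -14 80
python3 - <<'E'
from h import *
from cell import read_camera
T=read_camera("top");S=read_camera("scene"); cv2.imwrite("pics/s4.png",S)
for c,z in(("red",55.),):
    q=sil("scene",[587,-256,z]);h=mask(S,c,tuple(q.mean(0).astype(int)),26);print("exp",q.min(0),q.max(0),"seen",h.min(0),h.max(0))
cv2.imwrite("pics/g4.png",np.hstack([cv2.resize(T[60:210,210:360],(400,400),interpolation=2),cv2.resize(S[160:310,160:310],(400,400),interpolation=2)]))
E
```

```text
clock: 18.95
eef_pos: [462.2, -15.2, 204.2]
ee_rot: [3.097, 0.529, -0.0]
force: [-0.1, 0.3, 0.3]
finger_gap: 85.1
grasp_force: 0.0
tool shift m [ 0.0002 -0.0012  0.1242] tilt [-0. -0. -1.] t 18.9 gap 85.1 q [ 0.41  0.26 -0.49  1.88  0.14  1.04 -1.37]
exp [197.16470139 243.11716203] [227.92385274 279.15458097] seen [198 244] [229 279]
```

View pics/g4.png

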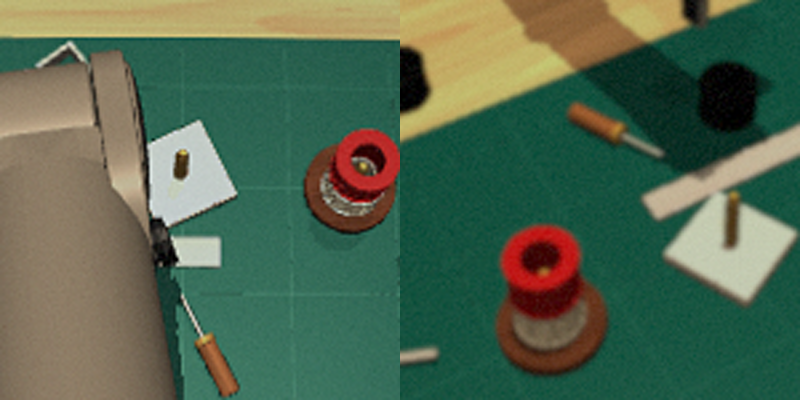

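Red sits on white, flat and with the post inside, and its edges match within 1 px. Picking black next.

```bash
python3 -m inch '[[0,-0.001,0.01,0,0,0,0],[0,-0.001,0.035,0,0,0,0],[0,-0.001,0.06,0,0,0,0],[0,-0.001,0.085,0,0,0,0],[0,-0.001,0.105,0,0,0,0],[0,-0.001,0.12,0,0,0,0],[0,-0.001,0.124,0,0,0,0],[0,-0.001,0.124,0,0,0,0],[0,-0.001,0.124,0,0,0,0]]'; python3 -m inch '[[0,0,0,0,0,0,0.3],[0,0,0,0,0,0,0.6],[0,0,0,0,0,0,1],[0,0,0,0,0,0,1],[0,0,0,0,0,0,1],[0,0,0,0,0,0,1],[0,0,0,0,0,0,1]]'; python3 -m inch '[[0,0,-0.01,0,0,0,1],[0,0,-0.03,0,0,0,1],[0,0,-0.055,0,0,0,1],[0,0,-0.08,0,0,0,1],[0,0,-0.105,0,0,0,1],[0,0,-0.125,0,0,0,1],[0,0,-0.13,0,0,0,1],[0,0,-0.13,0,0,0,1],[0,0,-0.13,0,0,0,1]]'; python3 d.py 598 -97 210
```

```text
clock: 19.95
eef_pos: [462.0, -12.9, 80.9]
ee_rot: [3.096, 0.533, 0.002]
force: [-0.3, 0.3, -0.8]
finger_gap: 85.3
grasp_force: 0.0
clock: 20.65
eef_pos: [462.2, -13.1, 81.7]
ee_rot: [3.095, 0.532, 0.003]
force: [-0.1, -0.5, 4.5]
finger_gap: 55.5
grasp_force: 62.3
clock: 21.55
eef_pos: [460.7, -13.1, 209.5]
ee_rot: [-3.096, -0.533, 0.003]
force: [-0.1, -1.2, -1.5]
finger_gap: 55.8
grasp_force: 63.5
tool shift m [ 0.1013  0.125  -0.0007] tilt [-0.002 -0.    -1.   ] t 21.6 gap 55.8 q [ 0.42  0.25 -0.5   1.87  0.14  1.06 -1.37]
```

```bash
python3 -m inch '[[0.007,0.009,0,0,0,0,1],[0.022,0.027,0,0,0,0,1],[0.04,0.049,0,0,0,0,1],[0.058,0.072,0,0,0,0,1],[0.075,0.093,0,0,0,0,1],[0.089,0.11,0,0,0,0,1],[0.098,0.121,0,0,0,0,1],[0.1007,0.125,0,0,0,0,1],[0.1007,0.125,0,0,0,0,1],[0.1007,0.125,0,0,0,0,1],[0.1007,0.125,0,0,0,0,1]]'; python3 d.py 598 -97 98
python3 - <<'E'
from h import *
from cell import read_camera,monitor
S=read_camera("scene");z=monitor.read_state()["eef_pos"]
q=sil("scene",[598,-97,z[2]-78.]);print("exp",q.min(0),q.max(0))
B=S[160:280,220:340];B=cv2.resize(B,(600,600),interpolation=2)
B=cv2.convertScaleAbs(B,alpha=2); cv2.polylines(B,[cv2.convexHull(((q-[220,160])*5+2).astype(np.int32))],True,(0,255,255),1)
cv2.imwrite("pics/g5.png",B)
E
```

```text
clock: 22.65
eef_pos: [597.6, -96.4, 210.3]
ee_rot: [-3.095, -0.535, 0.001]
force: [0.1, 0.5, -0.5]
finger_gap: 55.3
grasp_force: 63.5
tool shift m [0.0003 0.0008 0.1123] tilt [-0.001  0.    -1.   ] t 22.6 gap 55.3 q [ 0.42  0.53 -0.43  1.48  0.23  1.19 -1.27]
exp [271.06563435 189.45243575] [300.51911182 224.5871623 ]
```

View pics/g5.png

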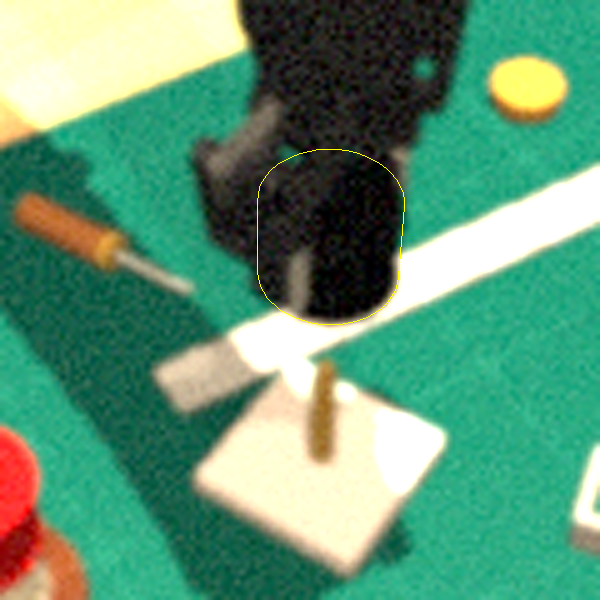

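The black spool fills its predicted outline within about 1 px and is centred above the square stand's post. Lowering.

```bash
python3 -m inch '[[0,0.001,0.01,0,0,0,1],[0,0.001,0.03,0,0,0,1],[0,0.001,0.05,0,0,0,1],[0,0.001,0.068,0,0,0,1],[0,0.001,0.086,0,0,0,1],[0,0.001,0.1,0,0,0,1],[0,0.001,0.109,0,0,0,1],[0,0.001,0.112,0,0,0,1],[0,0.001,0.112,0,0,0,1],[0,0.001,0.112,0,0,0,1]]'; python3 -m inch '[[0,0,0.001,0,0,0,1],[0,0,0.002,0,0,0,1],[0,0,0.003,0,0,0,1],[0,0,0.004,0,0,0,1],[0,0,0.0045,0,0,0,1],[0,0,0.0045,0,0,0,1]]'; python3 d.py 598 -97 93
```

```text
clock: 23.7
eef_pos: [599.2, -98.1, 99.2]
ee_rot: [3.096, 0.533, 0.003]
force: [0.2, 0.1, -0.9]
finger_gap: 55.2
grasp_force: 63.5
clock: 24.3
eef_pos: [598.5, -98.1, 93.9]
ee_rot: [3.096, 0.533, 0.0]
force: [0.1, 0.2, -0.5]
finger_gap: 55.6
grasp_force: 63.5
tool shift m [-0.0001 -0.0012  0.0009] tilt [ 0. -0. -1.] t 24.3 gap 55.6 q [ 0.4   0.65 -0.39  1.59  0.29  0.96 -1.32]
```

```bash
python3 -m inch '[[0,-0.001,0.0005,0,0,0,1],[0,-0.001,0.001,0,0,0,1],[0,-0.001,0.001,0,0,0,1]]'; python3 -m inch '[[0,0,0,0,0,0,0.5],[0,0,0,0,0,0,0],[0,0,0,0,0,0,0],[0,0,0,0,0,0,0],[0,0,0,0,0,0,0],[0,0,-0.01,0,0,0,0],[0,0,-0.035,0,0,0,0],[0,0,-0.065,0,0,0,0],[0,0,-0.09,0,0,0,0],[0,0,-0.107,0,0,0,0],[0,0,-0.112,0,0,0,0],[0,0,-0.112,0,0,0,0]]'; python3 d.py 435.5 242.5 204
```

```text
clock: 24.6
eef_pos: [598.4, -97.9, 93.8]
ee_rot: [3.095, 0.532, 0.001]
force: [-2.1, -2.4, 5.4]
finger_gap: 55.2
grasp_force: 64.0
clock: 25.8
eef_pos: [598.6, -97.1, 206.0]
ee_rot: [3.095, 0.533, 0.003]
force: [-0.3, 0.5, -0.5]
finger_gap: 85.2
grasp_force: 0.0
tool shift m [-0.0402 -0.3746  0.0015] tilt [ 0.002 -0.    -1.   ] t 25.8 gap 85.2 q [ 0.42  0.53 -0.43  1.48  0.23  1.18 -1.27]
```

```bash
python3 -m inch '[[-0.001,-0.01,0,0,0,0,0],[-0.004,-0.035,0,0,0,0,0],[-0.008,-0.075,0,0,0,0,0],[-0.012,-0.115,0,0,0,0,0],[-0.017,-0.155,0,0,0,0,0],[-0.021,-0.195,0,0,0,0,0],[-0.025,-0.235,0,0,0,0,0],[-0.029,-0.27,0,0,0,0,0],[-0.033,-0.305,0,0,0,0,0],[-0.036,-0.335,0,0,0,0,0],[-0.039,-0.36,0,0,0,0,0],[-0.0402,-0.3746,0,0,0,0,0]]'>/dev/null; python3 -m inch '[[0,0,0,0,0,0,0],[0,0,0,0,0,0,0],[0,0,0,0,0,0,0]]'; python3 d.py 435.5 242.5 80
python3 - <<'E'
from h import *
from cell import read_camera
T=read_camera("top");S=read_camera("scene")
q=sil("scene",[598,-97,15]);h=mask(S,"black",tuple(q.mean(0).astype(int)),26);print("exp",q.min(0),q.max(0),"seen",h.min(0),h.max(0))
y=sil("scene",[435.5,242.5,3]);h=mask(S,"yellow",(356,155));print("yellow exp",y.min(0),y.max(0),"seen",h.min(0),h.max(0))
g=lambda I:cv2.resize(cv2.convertScaleAbs(I,alpha=1.6),(400,400),interpolation=2)
cv2.imwrite("pics/g6.png",np.hstack([g(T[70:170,230:330]),g(S[180:280,235:335])]))
E
```

```text
clock: 27.3
eef_pos: [435.4, 240.9, 204.2]
ee_rot: [3.095, 0.529, -0.002]
force: [0.1, -0.4, 0.2]
finger_gap: 85.7
grasp_force: 0.0
tool shift m [ 0.0008 -0.0016  0.1242] tilt [-0.001 -0.002 -1.   ] t 27.3 gap 85.7 q [-0.08  0.34 -0.58  1.78  0.21  1.08 -1.96]
exp [270.79608045 227.74264059] [297.27861006 260.06332047] seen [272 230] [297 259]
yellow exp [344.08443206 143.01188711] [367.16284411 167.14454466] seen [332 131] [355 143]
```

View pics/g6.png

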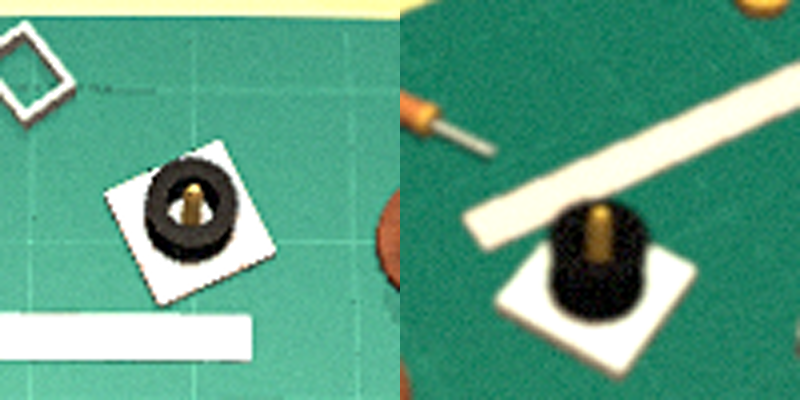

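The black spool is fully down, with the post through its hole. Yellow is now in the arm's shadow, so its mask is unusable; I use the initial fit.

```bash
python3 -m inch '[[0.001,-0.001,0.01,0,0,0,0],[0.001,-0.001,0.035,0,0,0,0],[0.001,-0.001,0.06,0,0,0,0],[0.001,-0.001,0.085,0,0,0,0],[0.001,-0.001,0.105,0,0,0,0],[0.001,-0.001,0.12,0,0,0,0],[0.001,-0.001,0.124,0,0,0,0],[0.001,-0.001,0.124,0,0,0,0],[0.001,-0.001,0.124,0,0,0,0]]'; python3 -m inch '[[0,0,0,0,0,0,0.3],[0,0,0,0,0,0,0.6],[0,0,0,0,0,0,1],[0,0,0,0,0,0,1],[0,0,0,0,0,0,1],[0,0,0,0,0,0,1],[0,0,0,0,0,0,1]]'; python3 -m inch '[[0,0,-0.01,0,0,0,1],[0,0,-0.03,0,0,0,1],[0,0,-0.055,0,0,0,1],[0,0,-0.08,0,0,0,1],[0,0,-0.105,0,0,0,1],[0,0,-0.125,0,0,0,1],[0,0,-0.13,0,0,0,1],[0,0,-0.13,0,0,0,1],[0,0,-0.13,0,0,0,1]]'; python3 d.py 598 -97 210
```

```text
clock: 28.3
eef_pos: [436.2, 244.0, 81.4]
ee_rot: [-3.096, -0.532, -0.002]
force: [1.0, 0.1, 0.6]
finger_gap: 85.6
grasp_force: 0.0
clock: 29.0
eef_pos: [436.4, 243.9, 82.2]
ee_rot: [3.096, 0.532, 0.003]
force: [-1.1, -1.3, 5.2]
finger_gap: 55.0
grasp_force: 62.4
clock: 29.9
eef_pos: [435.1, 243.3, 210.0]
ee_rot: [3.095, 0.533, -0.003]
force: [0.6, 0.5, -0.6]
finger_gap: 55.5
grasp_force: 63.5
tool shift m [0.0398 0.3751 0.    ] tilt [-0.002 -0.001 -1.   ] t 29.9 gap 55.5 q [-0.07  0.34 -0.59  1.77  0.21  1.09 -1.96]
```

```bash
python3 -m inch '[[0.001,0.01,0,0,0,0,1],[0.004,0.035,0,0,0,0,1],[0.008,0.075,0,0,0,0,1],[0.012,0.115,0,0,0,0,1],[0.016,0.155,0,0,0,0,1],[0.021,0.195,0,0,0,0,1],[0.025,0.235,0,0,0,0,1],[0.029,0.27,0,0,0,0,1],[0.032,0.305,0,0,0,0,1],[0.036,0.335,0,0,0,0,1],[0.039,0.36,0,0,0,0,1],[0.0398,0.3751,0,0,0,0,1]]'>/dev/null; python3 -m inch '[[0,0,0,0,0,0,1],[0,0,0,0,0,0,1],[0,0,0,0,0,0,1]]'; python3 d.py 598 -97 139
python3 - <<'E'
from h import *
from cell import read_camera,monitor
S=read_camera("scene");z=monitor.read_state()["eef_pos"]
q=sil("scene",[598,-97,z[2]-79.]);h=mask(S,"yellow",tuple(q.mean(0).astype(int)),22);print("exp",q.min(0),q.max(0),"seen",h.min(0),h.max(0))
E
```

```text
clock: 31.4
eef_pos: [598.0, -94.0, 210.8]
ee_rot: [-3.094, -0.537, 0.001]
force: [0.4, 0.8, -1.1]
finger_gap: 54.9
grasp_force: 63.5
tool shift m [-0.001   0.0029  0.0718] tilt [-0.001  0.002 -1.   ] t 31.4 gap 54.9 q [ 0.42  0.53 -0.43  1.48  0.23  1.19 -1.27]
exp [271.06437713 189.62842544] [300.50409293 224.75033986] seen [297 197] [301 207]
```

```bash
python3 -m inch '[[-0.001,0.003,0.005,0,0,0,1],[-0.001,0.003,0.015,0,0,0,1],[-0.001,0.003,0.03,0,0,0,1],[-0.001,0.003,0.045,0,0,0,1],[-0.001,0.003,0.058,0,0,0,1],[-0.001,0.003,0.067,0,0,0,1],[-0.001,0.003,0.071,0,0,0,1],[-0.001,0.003,0.071,0,0,0,1],[-0.001,0.003,0.071,0,0,0,1]]'; python3 d.py 598 -97 134.5
```

```text
clock: 32.35
eef_pos: [599.1, -99.6, 140.4]
ee_rot: [3.096, 0.533, 0.002]
force: [0.1, 0.4, -0.0]
finger_gap: 55.4
grasp_force: 63.5
tool shift m [-0.0002 -0.0028  0.0059] tilt [ 0.001 -0.    -1.   ] t 32.4 gap 55.4 q [ 0.41  0.6  -0.41  1.55  0.26  1.05 -1.29]
```

```bash
python3 -m inch '[[0,-0.002,0.001,0,0,0,1],[0,-0.002,0.0025,0,0,0,1],[0,-0.002,0.004,0,0,0,1],[0,-0.002,0.005,0,0,0,1],[0,-0.002,0.0055,0,0,0,1],[0,-0.002,0.006,0,0,0,1],[0,-0.002,0.006,0,0,0,1]]'; python3 d.py 598 -97 134
```

```text
clock: 33.05
eef_pos: [597.9, -97.8, 134.4]
ee_rot: [3.096, 0.533, -0.0]
force: [-2.3, 0.1, 3.2]
finger_gap: 55.2
grasp_force: 63.8
tool shift m [ 0.0003 -0.0007  0.0004] tilt [-0. -0. -1.] t 33.0 gap 55.2 q [ 0.41  0.6  -0.41  1.56  0.26  1.04 -1.3 ]
```

Contact. Releasing, rising and backing off so the cameras have a clear view.

```bash
python3 -m inch '[[0,0,0,0,0,0,0.5],[0,0,0,0,0,0,0],[0,0,0,0,0,0,0],[0,0,0,0,0,0,0],[0,0,0,0,0,0,0],[0,0,-0.01,0,0,0,0],[0,0,-0.035,0,0,0,0],[0,0,-0.065,0,0,0,0],[0,0,-0.09,0,0,0,0],[0,0,-0.107,0,0,0,0],[0,0,-0.112,0,0,0,0],[0,0,-0.112,0,0,0,0]]'; python3 -m inch '[[-0.01,-0.005,0,0,0,0,0],[-0.035,-0.015,0,0,0,0,0],[-0.065,-0.03,0,0,0,0,0],[-0.095,-0.045,0,0,0,0,0],[-0.125,-0.06,0,0,0,0,0],[-0.155,-0.075,0,0,0,0,0],[-0.175,-0.085,0,0,0,0,0],[-0.18,-0.09,0,0,0,0,0],[-0.18,-0.09,0,0,0,0,0],[-0.18,-0.09,0,0,0,0,0]]'
python3 - <<'E'
from h import *
from cell import read_camera
T=read_camera("top");S=read_camera("scene")
for c,p in(("yellow",[598,-97,55]),("red",[587,-256,55])):
    q=sil("scene",p);h=mask(S,c,tuple(q.mean(0).astype(int)),26);print(c,"exp",q.min(0),q.max(0),"seen",h.min(0),h.max(0))
g=lambda I:cv2.resize(cv2.convertScaleAbs(I,alpha=1.4),(400,400),interpolation=2)
cv2.imwrite("pics/g7.png",np.hstack([g(T[40:220,240:420]),g(S[150:330,180:360])]))
cv2.imwrite("pics/full_end.png",np.hstack([cv2.resize(T,(400,300)),cv2.resize(S,(400,300))]))
E
```

```text
clock: 34.25
eef_pos: [598.4, -97.7, 247.0]
ee_rot: [3.095, 0.533, 0.003]
force: [-1.0, 0.1, 0.4]
finger_gap: 85.5
grasp_force: 0.0
clock: 35.25
eef_pos: [399.2, -73.1, 245.8]
ee_rot: [-3.096, -0.533, -0.001]
force: [-0.3, 0.7, 0.3]
finger_gap: 85.4
grasp_force: 0.0
yellow exp [270.88092535 215.5669108 ] [298.30314963 248.78851864] seen [271 216] [297 239]
red exp [197.16470139 243.11716203] [227.92385274 279.15458097] seen [198 244] [229 279]
```

View pics/g7.png

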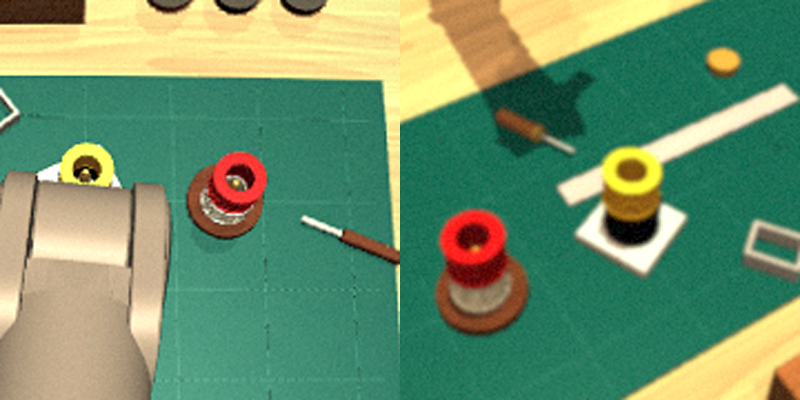

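View pics/full_end.png

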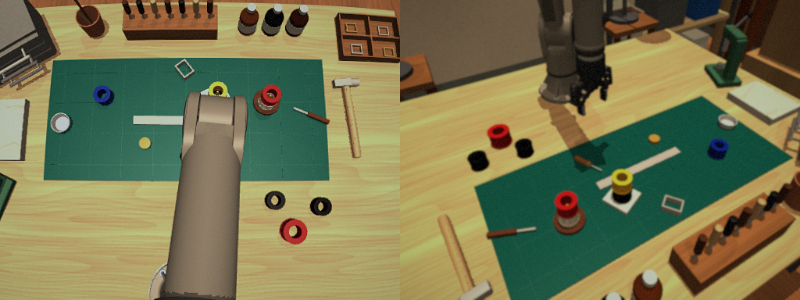

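Both stacks are straight and fully down: red on white, and yellow on black. Blue hasn't moved and the gripper is clear. Handing in.

```bash
python3 -c "from cell import finish_job; print(finish_job())"
```

```text
the job is handed in; nothing more can be done
None
```

The job is handed in at about 35 s: red sits on white on the round stand, yellow sits on black on the square stand, all are fully down and let go, and the blue spool was not touched.

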